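# Third hand: hold a steel bracket to the marble for bolting

## Task

Pick up the loose steel tee bracket and offer it up to the marble block, upright and fin outwards like the one already bolted on, with its two holes centred over the two empty threaded sockets. Press it flat against the stone, without knocking the stone hard, with a steady push of about 12 N for at least three seconds so that the mason can run the bolts in, and finish while still holding it there: do not let go. Leave the other things on the bench where they are.

Things in the scene. Friction and masses are not known exactly. Their poses are not given: they have to be found in the camera images.
- bracket: Loose steel tee bracket, about 0.5 to 0.7 kg, stands upright: back plate 100 wide (y) x 70 high (z) x 6 thick (x); fin 8 thick (y), 70 high, 54 out from the plate's middle to +x (60 overall). Origin: back face, mid-width, lower edge. x along the fin, z up. Plate holes 20 diameter at y = +-34, z = 35. Starts fin roughly to world +x, with room to pinch the fin from above.
- bracket_hole_l (a point): Centre of the bracket's hole at y = +34, on the plate's back face; axes as the bracket's.
- bracket_hole_r (a point): Centre of the bracket's hole at y = -34, on the plate's back face; axes as the bracket's.
- stone: Marble block, fixed and rigid: 120 deep (x) x 300 wide (y) x 130 high on two timber bearers 20 high, so its top is 150 above the bench. Origin on the bench under its middle. The worked face, with sockets and fitted bracket, is at x = +60 and looks away from the robot, to the mason.
- sockets: The pair of empty threaded steel sockets (16 diameter, 10 dark bore, flush) in the stone's worked face, left or right of the fitted bracket. Origin on the face midway between them, 100 above the bench; x straight out of the face, z up. Sockets at y = +34 and -34. Properly held, the bracket has the same yaw as this and its origin is 35 below this origin.
- socket_l (a point): Centre of the empty socket at y = +34, on the face; axes as sockets.
- socket_r (a point): Centre of the empty socket at y = -34, on the face; axes as sockets.
- fitted: A second, identical tee bracket already bolted to the same face at the same height (rigidly fixed, bolt heads in its holes), its middle 130 to 150 beside the middle of the empty sockets. Origin and axes as those of the loose bracket.
- mallet: Carver's round dummy mallet (dark iron head 62 diameter, wooden handle) standing on its head, 150 high; origin under its middle. To be left alone.
- brush: Wooden-backed brush, 140 x 50 x 40 high, lying on the bench; origin under its middle. To be left alone.
- bolt_box: Small grey open steel box of bolts, 120 x 90 x 50 high; origin under its middle. To be left alone.
- angle: Small plain steel angle, 60 long, 45 high, without fin or holes; origin under its middle. To be left alone.

How it is judged:
On the way, in this order (a step that is already met when the one before it is completed fails the run):
1. the bracket is lifted clear of the bench in the gripper (height (world z) of bracket above 0.03 m and contact force between the fingers and bracket above 3 N), for 0.2 s.
2. the bracket is held flat over the empty sockets with a push of 6 to 20 N for three seconds (all of step 1 and x of bracket_hole_l in the frame of socket_l between -0.003 and 0.003 m and y of bracket_hole_l in the frame of socket_l between -0.005 and 0.005 m and z of bracket_hole_l in the frame of socket_l between -0.005 and 0.005 m and x of bracket_hole_r in the frame of socket_r between -0.003 and 0.003 m and y of bracket_hole_r in the frame of socket_r between -0.005 and 0.005 m and z of bracket_hole_r in the frame of socket_r between -0.005 and 0.005 m and angle between the x axis of bracket and the x axis of sockets, either way round below 0.05 rad and contact force between bracket and stone between 6 and 20 N and linear speed of bracket below 0.01 m/s), for 3 s.
At the end, for the whole second after the job is handed in: The gripper still holds the bracket, clear of the bench and at rest, flat on the worked face of the stone (within 3 mm at each hole and 0.05 rad), both its holes within 5 mm sideways and in height of the two empty sockets, the push between bracket and stone between 6 and 20 N (all of step 2); the arm keeps its last pose, push and grip.
It fails at once if the round carver's mallet is moved more than 30 mm (distance of mallet from where it was at the start of the episode above 0.03 m).
It fails at once if the brush is moved more than 30 mm (distance of brush from where it was at the start of the episode above 0.03 m).
It fails at once if the box of bolts is moved more than 30 mm (distance of bolt_box from where it was at the start of the episode above 0.03 m).
It fails at once if the small steel angle is moved more than 30 mm (distance of angle from where it was at the start of the episode above 0.03 m).
It fails at once if the bracket is knocked against the stone with more than 60 N (contact force between bracket and stone above 60 N).
It also fails if it takes over 54 s, if anything falls off the work surface, if the arm or the gripper's body presses on something with over 40 N, if the wrist force passes 120 N, or if a joint passes its speed limit or range.

## Robot

A 6-joint arm with a two-finger parallel gripper is mounted at the origin on the work surface. World frame = base frame: x ahead of the robot, y to its left, z up, the work surface at z = 0. Lengths are in m, angles in rad, forces in N, time in s.
With the tool pointing down it reaches from about 0.35 to 0.975 m from the base axis. Payload 4.9 kg.
Tool frame: the origin (TCP) lies at the very end of the fingers, on their centre line; the grasp point (between the pads) lies ctrl.grip_point_offset behind it (ctrl.grip_point_offset is the distance from the TCP to the grasp point, in m); z points along the fingers, y is the direction in which the jaws open and shut (so a half turn about z gives the same grasp; the last joint's range is limited). The gripper opens to 85 mm and grips with 20 to 120 N. Pads are 22 mm wide; open, the fingers measure 114 mm over their backs; the gripper's body (76 mm by 85 mm) begins 54 mm behind the grasp point. The pads swing forward as they close: fully open they stand 13 mm farther back than shut.
Start: joints at [-1.426, 0.053, 1.613, -0, 1.476, -0.119], TCP at [0.163, -0.603, 0.231] pointing down, gripper open.
Joint ranges: [-3.01, 3.01], [-1.01, 2.22], [0.06, 2.58], [-1.02, 4.17], [0.09, 2.62], [-3.14, 3.14]. Speed limits (rad/s): [2.57, 2.57, 3.14, 3.14, 3.14, 3.14].

## Interface

Orientations are given as a rotation vector (axis times angle).
In Python, from station import ctrl gives the robot as it stands. The module is installed in compiled form; this text tells all that it offers.
- The arm moves only by the shell command python3 -m creep 'ROWS' [FORCE]. ROWS is JSON, a list of rows, each a list of 5 numbers: the closure in counts, from 0 (fully open) to 255 (shut), then the shift along the tool's x, y, z in mm, then the turn about the tool's z in rad. A call has 1 to 12 rows; each row is the pose to reach, as a shift and turn from the pose commanded when the call began, along the tool's axes at that moment; what a row does not reach only later rows make up. A row lasts 1/12 s, in which the tool goes at most 41.7 mm and 7.16 degrees, less where a joint would pass 70% of its speed; a pose out of reach is approached as far as the arm can. A call with a gripper value outside its range is refused whole. The fingers move at their own pace and stop on an object; FORCE is the grip in N (left out, the last holds). Time passes only in rows, so rows that repeat a pose let the fingers close. It gives the time, the measured TCP pose, the force and the opening at its end, in the units of the state.
- ctrl.get_obs(): the state, without advancing time (a new reading comes with each control period).
- ctrl.get_image(name): name is "scene" or "top" or "wrist"; returns the picture (384x512x3 uint8, red, green, blue); there is no depth.
- ctrl.calibration(name): a dict with "fx", "fy", "cx", "cy" (pixels), "k1" (the pictures are not rectified: a ray, as slopes to the right and down, at radius r is drawn at 1 + k1 r^2 times it, then the intrinsics apply), "R" (3x3) and "t" (3): a world point X has camera coordinates R X + t. Camera axes: x right, y down, z forward; pixel columns grow to the right and rows downward; lengths in m; the calibration is good to about 2 mm. A picture is of the moment at which its call begins: read the wrist's pose just before it. calibration takes no time and is no camera call; for the wrist camera it gives the pose at the moment of the call.
- ctrl.finish_job(): hands the job in, once; it reports no verdict.
Trained networks look in the newest picture that a camera, given by its name, has taken for a name from the list of things; names that differ only in an ending like _2 or _b are one class to them, and where a whole thing is asked for, a point or a joint stands for the part that bears it (a point fixed in the world has none). Each returns a list of dicts, best first, with "conf" (0 to 1); they miss things now and then, are a little off and sometimes report something else, mostly with a low value. They report only what shows in the picture. A call takes as long as a camera call.
- ctrl.boxes_of(camera, label): "rect" ([left, top, width, height] in pixels, round what is visible of it).
- ctrl.outline_of(camera, label): "mask" (384x512 bool, what is visible of it) and "rect" ([left, top, width, height] in pixels, round what is visible of it).
The state is a dict: "t": time; "q": joint angles; "dq": joint speeds; "effort": joint torques, N m; "tool_pos": TCP position; "tool_rot": TCP orientation; "contact_force": force on the tool from outside, world axes, zero at the start; "wrist_torque": the same for the moment, N m; "opening": finger opening in m.
Only numpy, scipy, OpenCV 4.12 (cv2) and the standard library are available. Lean on these libraries where they do the work, as an engineer would, in place of code of your own. Each camera call takes 0.05 s, during which the arm holds its last target. There are 200 camera calls.

## Working session

There is one attempt and no reset: what is moved stays moved. The work goes in short steps, Python scripts to look and compute and a shell command to move; the robot and the scene stay as the last step left them, time stands still between calls to the robot, and variables do not carry over. Pictures are saved under pics/ and viewed, about 8 in all and at most 12, crops included, and the job is handed in when it is done.

```bash
mkdir -p pics; cat > h.py <<'E'
import numpy as np, cv2
from station import ctrl
from scipy.spatial.transform import Rotation as Ro
def cal(n):
    c=ctrl.calibration(n); return c,np.array([[c['fx'],0,c['cx']],[0,c['fy'],c['cy']],[0,0,1.]]),np.array([c['k1'],0,0,0.])
def proj(n,X,C=None):
    c,K,d=C or cal(n); return cv2.projectPoints(np.array(X,float).reshape(-1,3),cv2.Rodrigues(np.array(c['R']))[0],np.array(c['t'],float),K,d)[0][:,0]
def ray(n,uv,C=None):
    c,K,d=C or cal(n); R=np.array(c['R']);t=np.array(c['t'])
    p=cv2.undistortPoints(np.array(uv,float).reshape(-1,1,2),K,d)[:,0]
    return -R.T@t, np.c_[p,np.ones(len(p))]@R
def onplane(n,uv,z,C=None):
    o,D=ray(n,uv,C); return o+D*((z-o[2])/D[:,2])[:,None]
def save(n,name):
    im=ctrl.get_image(n); cv2.imwrite('pics/'+name+'.png',im[:,:,::-1]); return im
E
python3 - <<'E'
from h import *
a=save('scene','s0');b=save('top','t0');w=save('wrist','w0')
cv2.imwrite('pics/st.png',cv2.resize(np.hstack([a,b])[:,:,::-1],None,fx=.78,fy=.78,interpolation=cv2.INTER_AREA))
o=ctrl.get_obs();print(o);print(ctrl.grip_point_offset)
for n in('scene','top','wrist'):
    c=cal(n)[0];print(n,c['fx'],-np.array(c['R']).T@c['t'],np.array(c['R'])[2])
for n in('scene','top'):
    for l in('bracket','stone','fitted','socket_l','sockets','mallet','brush','bolt_box','angle'):
        print(n,l,[(np.round(r['rect']),round(r['conf'],2)) for r in ctrl.boxes_of(n,l)[:3]])
E
```

```text
{'t': 0.15, 'q': array([-1.42598180e+00,  5.32206210e-02,  1.61397907e+00, -1.72226807e-05,
        1.47599164e+00, -1.18977326e-01]), 'dq': array([ 0.00049924, -0.00221196, -0.00447664,  0.0013512 ,  0.00131148,
       -0.00053   ]), 'effort': array([ 4.47682414e-04, -3.94244456e+01, -3.70720160e+01, -1.18462322e-04,
        4.74555156e-03, -3.93694080e-06]), 'tool_pos': array([ 0.16290343, -0.6028946 ,  0.2303356 ]), 'tool_rot': array([-3.11272106e+00, -4.12955264e-01,  5.93374191e-05]), 'contact_force': array([ 0.27819891, -0.01002174, -0.05901991]), 'wrist_torque': array([ 2.05209615e-05,  1.06541724e-02, -1.25353032e-02]), 'opening': 0.08524171498611778}
0.0187
scene 430.49629690292073 [1.17248432 0.03961087 0.87056342] [-0.58911715 -0.01383769 -0.80792914]
top 406.5655763774882 [4.35783778e-01 9.04111894e-04 1.05490439e+00] [ 0.19456873  0.00342642 -0.9808829 ]
wrist 276.17006019277375 [ 0.22660757 -0.58690562  0.37357668] [-0.25001516 -0.0663615  -0.9659651 ]
scene bracket [(array([ 88., 173.,  46.,  32.]), 0.59)]
scene stone [(array([ 84., 171.,  52.,  36.]), 0.7), (array([24
[... 322 characters left out ...]
148.,   8.,  10.]), 0.59)]
scene bolt_box [(array([293., 238.,  46.,  65.]), 0.56)]
scene angle [(array([295., 239.,  47.,  65.]), 0.68), (array([381., 210.,  33.,  26.]), 0.57)]
top bracket [(array([369., 202.,  40.,  24.]), 0.97)]
top stone [(array([120., 231., 143.,  77.]), 0.61)]
top fitted [(array([195., 213.,  44.,  26.]), 0.49)]
top socket_l []
top sockets [(array([367., 202.,  40.,  24.]), 0.54)]
top mallet [(array([322., 122.,  28.,  29.]), 0.9)]
top brush [(array([249., 111.,  32.,  53.]), 0.91)]
top bolt_box [(array([169., 117.,  42.,  52.]), 0.79), (array([325., 121.,  24.,  32.]), 0.16)]
top angle [(array([ 99., 180.,  27.,  28.]), 0.98), (array([199., 215.,  36.,  24.]), 0.48)]
```

View pics/st.png

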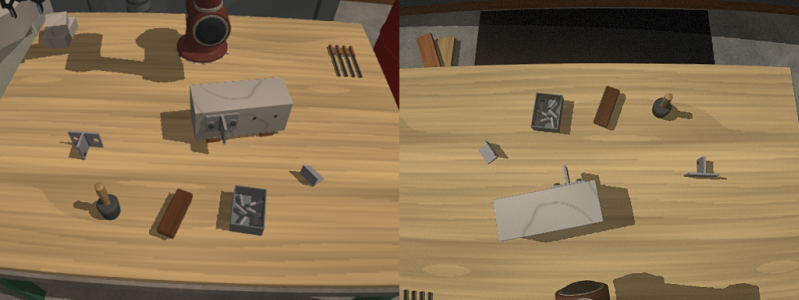

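```bash
python3 - <<'E'
import cv2,numpy as np
s=cv2.imread('pics/s0.png');t=cv2.imread('pics/t0.png')
f=lambda im,x,y:cv2.resize(im[y:y+100,x:x+133],(400,300),interpolation=cv2.INTER_CUBIC)
cv2.imwrite('pics/c1.png',np.vstack([np.hstack([f(s,242,92),f(s,70,140)]),np.hstack([f(t,120,210),f(t,325,170)])]))
E
```

```text
(no output)
```

View pics/c1.png

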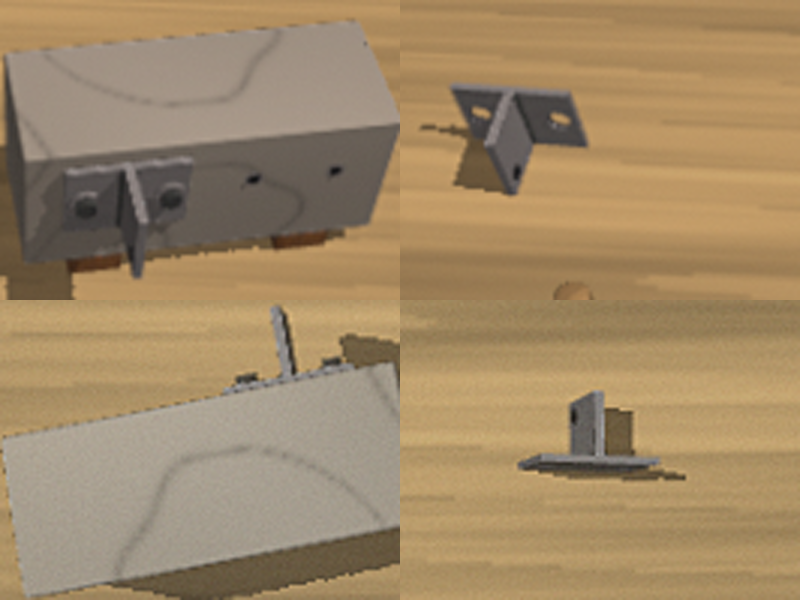

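The picture shows the stone with the fitted bracket on its −y side. The empty bores are at scene px ≈(326,151) and (353,149). The loose bracket stands free, at scene (110,187) and top (385,215).

```bash
cat > fit0.py <<'E'
from h import *
from scipy.optimize import least_squares
k=133/400
S=lambda x,y,ox,oy:(ox+x*k-.33,oy+y*k-.33)
def fit(obs,x0,nd=0):
    C={n:cal(n) for n in('scene','top')}
    def f(p):
        r=[]
        c,s=np.cos(p[2]),np.sin(p[2])
        for n,uv,L in obs:
            L=np.array(L,float)/1000
            if nd and len(L)==4: L=L[:3]+[0,p[3],0]
            X=[p[0]+c*L[0]-s*L[1],p[1]+s*L[0]+c*L[1],L[2]]
            r+=list(proj(n,X,C[n])[0]-uv)
        return np.array(r)
    o=least_squares(f,x0,loss='soft_l1'); print(np.round(o.x,4)); print(np.round(f(o.x).reshape(-1,2),1).tolist()); return o.x
a=lambda x,y:S(x,y,242,92); b=lambda x,y:S(x,y,120,210-100)
ob=[('scene',a(5,55),(-60,-150,150)),('scene',a(357,20),(-60,150,150)),('scene',a(398,122),(60,150,150)),('scene',a(25,162),(60,-150,150)),
('scene',a(28,260),(60,-150,20)),('scene',a(370,222),(60,150,20)),
('top',b(5,435),(60,150,150)),('top',b(393,362),(60,-150,150)),('top',b(27,597),(-60,150,150)),
('scene',a(253,179),(60,-34,100,1)),('scene',a(335,171),(60,34,100,1))]
print(S(0,0,0,0));st=fit(ob,[.4,0,0.2,0.05],1)
a=lambda x,y:S(x-400,y,70,140); b=lambda x,y:S(x-400,y-300,325,170)
ob=[('scene',a(450,85),(0,-50,70)),('scene',a(575,92),(0,50,70)),('scene',a(587,146),(6,50,0)),('scene',a(515,193),(60,0,0)),
('scene',a(561,120),(6,34,35)),('scene',a(480,114),(6,-34,35)),('top',b(601,392),(60,0,70)),('top',b(660,461),(3,-50,70)),('top',b(541,457),(3,50,70)),('top',b(519,466),(0,50,0))]
br=fit(ob,[.4,-.3,0])
E
sed -i 's/120,210-100)/120,210-100)/' fit0.py; python3 fit0.py
```

```text
(-0.33, -0.33)
[0.431  0.1333 0.1948 0.0692]
[[-1.2, -1.1], [0.6, -0.4], [2.0, -0.0], [-1.0, -0.2], [-1.6, 2.4], [-0.1, 1.9], [-1.8, 0.8], [0.7, -0.7], [-0.9, 0.8], [0.0, 0.2], [-0.0, -0.1]]
[ 0.5367 -0.3483 -0.0406]
[[0.4, -1.1], [-1.8, -0.7], [0.1, 0.6], [-0.9, 1.0], [-0.7, 0.3], [0.1, 0.4], [-0.8, -0.3], [-0.4, 0.1], [-0.1, 0.3], [-0.5, 1.4]]
```

```bash
cat >> h.py <<'E'
def shift(P,yaw):
    o=ctrl.get_obs(); R=Ro.from_rotvec(o['tool_rot']).as_matrix()
    d=R.T@(np.array(P)-o['tool_pos'])*1000
    y0=np.arctan2(R[1,0],R[0,0]); t=-(yaw-y0)
    print('t %.2f shift'%o['t'],np.round(d,1),'turn',round((t+np.pi)%(2*np.pi)-np.pi,4),'yaw now',round(y0,4),'tilt',np.round(R[:,2],4),'pos',np.round(o['tool_pos'],4),'F',np.round(o['contact_force'],2),'op',round(o['opening'],4))
E
python3 - <<'E'
from h import *
for n,uv,z in(('mallet',(336,140),.05),('brush',(265,138),.04),('box',(190,143),.05),('angle',(112,194),.03)):print(n,onplane('top',[uv],z).round(3))
y=-.0406
shift([.5367+.036*np.cos(y),-.3483+.036*np.sin(y),.16],y)
E
```

```text
mallet [[ 0.758 -0.224  0.05 ]]
brush [[ 0.767 -0.04   0.04 ]]
box [[0.751 0.155 0.05 ]]
angle [[0.621 0.359 0.03 ]]
t 1.05 shift [ 461.7 -138.    71.3] turn 0.3044 yaw now 0.2638 tilt [-0. -0. -1.] pos [ 0.163  -0.6034  0.2313] F [-0.08 -0.34  0.21] op 0.0855
```

```bash
python3 -m creep '[[0,40,-12,6,0.03],[0,80,-24,12,0.06],[0,120,-36,18,0.09],[0,160,-48,25,0.12],[0,200,-60,31,0.15],[0,240,-72,37,0.18],[0,280,-84,43,0.21],[0,320,-96,49,0.24],[0,360,-108,55,0.27],[0,400,-120,62,0.304],[0,440,-132,68,0.304],[0,462,-138,71,0.304]]' 60; python3 -m creep '[[0,0,0,0,0],[0,0,0,0,0],[0,0,0,0,0]]'
python3 - <<'E'
from h import *
y=-.0406
shift([.5367+.036*np.cos(y),-.3483+.036*np.sin(y),.16],y)
C=cal('wrist');im=save('wrist','w1')
np.savez('w1.npz',R=C[0]['R'],t=C[0]['t'])
for n in('bracket','bracket_hole_l'): print([(np.round(r['rect']),r['conf']) for r in ctrl.boxes_of('wrist',n)[:3]])
cv2.imwrite('pics/w1b.png',cv2.resize(im[:,:,::-1],(768,576),interpolation=cv2.INTER_CUBIC))
p=[(0,-50,70),(0,50,70),(6,50,70),(6,-50,70),(60,4,70),(60,-4,70),(60,4,0),(6,50,0),(0,0,70),(6,34,35),(6,-34,35)]
P=[[.5367+np.cos(y)*a/1e3-np.sin(y)*b/1e3,-.3483+np.sin(y)*a/1e3+np.cos(y)*b/1e3,c/1e3] for a,b,c in p]
for q,u in zip(p,proj('wrist',P,C)):print(q,(u*1.5).round(0))
E
```

```text
t: 2.05
tool_pos: [0.5753, -0.3471, 0.1595]
tool_rot: [-3.14, 0.06, -0.0]
contact_force: [-0.3, 0.3, 0.4]
opening: 0.0857
t: 2.3
tool_pos: [0.5728, -0.3498, 0.1603]
tool_rot: [3.141, -0.063, -0.001]
contact_force: [-0.3, 0.5, 0.1]
opening: 0.0852
t 2.30 shift [-0.2 -0.   0.3] turn 0.0006 yaw now -0.04 tilt [-4.e-04 -3.e-04 -1.e+00] pos [ 0.5728 -0.3498  0.1603] F [-0.31  0.46  0.05] op 0.0852
[(array([203., 158., 106.,  75.]), 0.79)]
[(array([202., 159., 113.,  80.]), 0.76), (array([81.,  0., 67., 23.]), 0.33)]
(0, -50, 70) [464. 350.]
(0, 50, 70) [300. 350.]
(6, 50, 70) [300. 341.]
(6, -50, 70) [465. 341.]
(60, 4, 70) [375. 253.]
(60, -4, 70) [389. 253.]
(60, 4, 0) [377. 236.]
(6, 50, 0) [318. 306.]
(0, 0, 70) [382. 350.]
(6, 34, 35) [333. 321.]
(6, -34, 35) [432. 321.]
```

View pics/w1b.png

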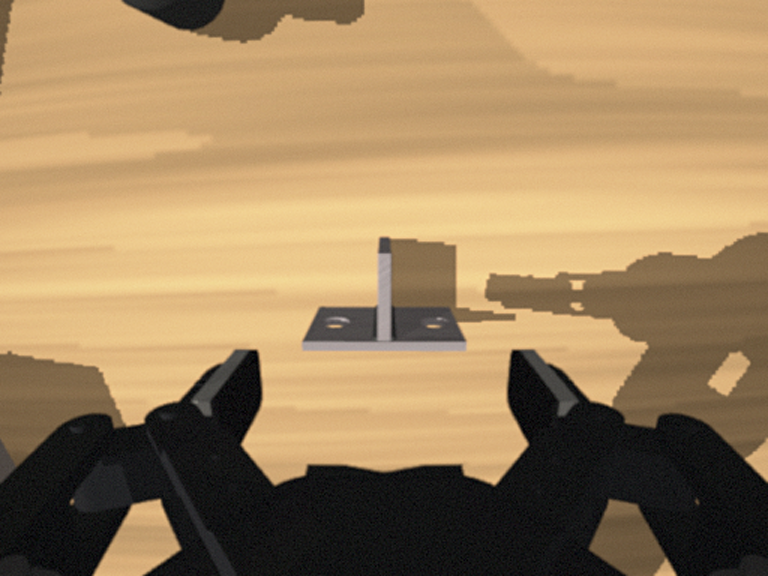

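The wrist view agrees with the fit to within 1–2 px: plate ends at (303,350) and (465,350), fin at x≈385, midway between the jaws. Next I descend and grip.

```bash
python3 -m creep '[[0,0,0,30,0],[0,0,0,65,0],[0,0,0,100,0],[0,0,0,120,0],[0,0,0,130,0],[0,0,0,134,0],[0,0,0,134,0]]' 60; python3 -m creep '[[120,0,0,0,0],[180,0,0,0,0],[230,0,0,0,0],[255,0,0,0,0],[255,0,0,0,0],[255,0,0,0,0],[255,0,0,0,0],[255,0,0,0,0],[255,0,0,0,0],[255,0,0,0,0]]' 80; python3 -m creep '[[255,0,0,-10,0],[255,0,0,-30,0],[255,0,0,-60,0],[255,0,0,-90,0],[255,0,0,-125,0],[255,0,0,-160,0],[255,0,0,-165,0],[255,0,0,-165,0],[255,0,0,-165,0]]'
python3 - <<'E'
from h import *
# predicted seat
st=np.array([.431,.1333,.1948,.0692]);c,s=np.cos(st[2]),np.sin(st[2])
so=np.array([st[0]+c*.06-s*st[3],st[1]+s*.06+c*st[3]]);print('sockets',so)
g=np.array([c,s])*(.036+.03)
shift([*(so+g),.19],st[2])
C=cal('wrist');im=save('wrist','w2');im2=save('top','t2');im3=save('scene','s2')
cv2.imwrite('pics/w2b.png',np.hstack([im[120:320,130:390],im3[110:310,40:300]])[:,:,::-1])
E
```

```text
t: 3.03
tool_pos: [0.5726, -0.3502, 0.0263]
tool_rot: [-3.141, 0.065, 0.0]
contact_force: [-0.7, -0.3, 0.7]
opening: 0.0855
t: 3.87
tool_pos: [0.5735, -0.3497, 0.0268]
tool_rot: [3.141, -0.063, 0.001]
contact_force: [1.0, 1.8, 3.3]
opening: 0.0069
t: 4.62
tool_pos: [0.572, -0.349, 0.1889]
tool_rot: [-3.139, 0.063, 0.004]
contact_force: [-0.4, 0.5, -5.5]
opening: 0.0069
sockets [0.47647012 0.2128054 ]
t 4.62 shift [-5.390e+01 -5.729e+02  1.000e-01] turn -0.2351 yaw now -0.0403 tilt [-0.0026  0.0019 -1.    ] pos [ 0.572  -0.349   0.1889] F [-0.37  0.53 -5.48] op 0.0069
```

View pics/w2b.png

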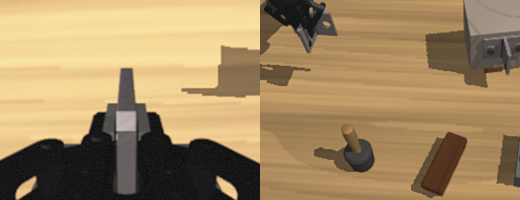

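```bash
python3 -m creep '[[255,3,-20,-12,0],[255,6,-55,-12,-0.02],[255,6,-90,-12,-0.04],[255,6,-125,-12,-0.06],[255,6,-160,-12,-0.08],[255,6,-195,-12,-0.1],[255,6,-230,-12,-0.12],[255,6,-265,-12,-0.14],[255,6,-300,-12,-0.16],[255,6,-335,-12,-0.18],[255,0,-370,-12,-0.2],[255,-10,-400,-12,-0.22]]'; python3 - <<'E'
from h import *
so=np.array([.4765,.2128]);y=.1948;c,s=np.cos(y),np.sin(y)
shift([*(so+np.array([c,s])*(.036+.03)),.2],y)
E
```

```text
t: 5.77
tool_pos: [0.578, 0.0526, 0.2007]
tool_rot: [-3.128, -0.285, 0.005]
contact_force: [0.6, -0.2, -4.6]
opening: 0.0067
t 5.77 shift [  -4.9 -176.8    0.9] turn -0.0134 yaw now 0.1814 tilt [-3.6e-03  6.0e-04 -1.0e+00] pos [0.578  0.0526 0.2007] F [ 0.61 -0.24 -4.64] op 0.0067
```

```bash
python3 -m creep '[[255,0,-30,0,0],[255,0,-65,0,-0.005],[255,0,-100,0,-0.013],[255,-3,-130,0,-0.013],[255,-5,-155,0,-0.013],[255,-5,-170,0,-0.013],[255,-5,-177,0,-0.013],[255,-5,-177,0,-0.013],[255,-5,-177,0,-0.013]]'; python3 - <<'E'
from h import *
so=np.array([.4765,.2128]);y=.1948;c,s=np.cos(y),np.sin(y)
shift([*(so+np.array([c,s])*(.036+.03)),.2],y)
P=[[*(so+np.array([-s,c])*d),.1] for d in(-.034,.034)]
q=np.array([.431,.1333]);R=np.array([[c,-s],[s,c]])
P+=[[*(q+R@np.array(a)),.15] for a in((.06,-.15),(.06,.15),(-.06,.15))]
P+=[[*(so+R@np.array(a)),.15] for a in((0,-.14-.05),(0,-.09),(.06,-.14))]
im=save('wrist','w3');a=save('scene','s3');t=save('top','t3')
print(proj('wrist',P).round(0).tolist());print(proj('scene',P).round(1).tolist());print(proj('top',P).round(1).tolist())
cv2.imwrite('pics/w3b.png',np.hstack([cv2.resize(im,(400,300)),cv2.resize(a[92:192,242:375],(400,300),interpolation=cv2.INTER_CUBIC)])[:,:,::-1])
E
```

```text
t: 6.52
tool_pos: [0.5421, 0.223, 0.2019]
tool_rot: [3.126, 0.303, -0.003]
contact_force: [0.5, -0.3, -4.4]
opening: 0.0071
t 6.52 shift [-0.3 -2.7  1.9] turn -0.0018 yaw now 0.193 tilt [-0.002  -0.0015 -1.    ] pos [0.5421 0.223  0.2019] F [ 0.48 -0.31 -4.4 ] op 0.0071
[[286.0, 257.0], [217.0, 257.0], [502.0, 279.0], [153.0, 286.0], [169.0, 391.0], [473.0, 281.0], [360.0, 285.0], [431.0, 216.0]]
[[325.8, 151.4], [353.0, 148.5], [249.0, 145.3], [376.0, 132.2], [360.9, 97.9], [261.8, 143.9], [305.0, 139.4], [288.7, 161.7]]
[[173.6, 246.6], [145.4, 252.0], [251.1, 229.3], [119.5, 255.1], [127.8, 309.0], [238.2, 231.9], [194.1, 240.6], [211.3, 210.1]]
```

View pics/w3b.png

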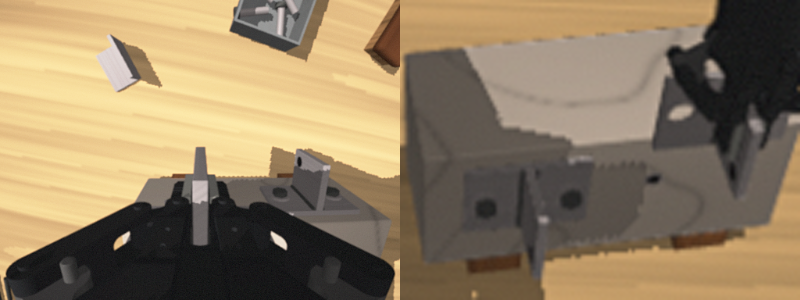

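Held bracket is upright at the hover pose. I'll refine the stone pose on the first pictures: edge search for the block, dark centroids for the bores.

```bash
cat > ref.py <<'E'
from h import *
from scipy.optimize import least_squares
from scipy.ndimage import map_coordinates,gaussian_filter
C={n:cal(n) for n in('scene','top')}
G={n:gaussian_filter(cv2.imread(f).astype(float),(.7,.7,0)) for n,f in(('scene','pics/s0.png'),('top','pics/t0.png'))}
E=[('scene',(-60,-150,150),(-60,150,150)),('scene',(60,-150,150),(60,150,150)),('scene',(-60,150,150),(60,150,150)),('scene',(60,150,150),(60,150,20)),
('top',(60,-150,150),(60,150,150)),('top',(-60,150,150),(60,150,150)),('top',(-60,-150,150),(-60,150,150)),('top',(-60,-150,150),(60,-150,150))]
def W(p,L): 
    L=np.array(L,float).reshape(-1,3)/1000;c,s=np.cos(p[2]),np.sin(p[2])
    return np.c_[p[0]+c*L[:,0]-s*L[:,1],p[1]+s*L[:,0]+c*L[:,1],L[:,2]]
bore=[]
g=G['scene'].mean(2)
for u,v in((325.8,151.4),(353,148.5)):
    x,y=np.meshgrid(np.arange(int(u)-5,int(u)+7),np.arange(int(v)-5,int(v)+7));w=np.clip(np.median(g[y,x])-15-g[y,x],0,None);bore.append((np.sum(w*x)/w.sum(),np.sum(w*y)/w.sum()))
print('bores',np.round(bore,2))
p=np.array([.431,.1333,.1948,.0692])
for it in range(8):
    M=[];wd=5 if it<3 else 3
    for ei,(n,a,b) in enumerate(E):
        for f in np.linspace(.06,.94,23):
            L=np.array(a)*(1-f)+np.array(b)*f
            q=proj(n,W(p,[L,L+(np.array(b)-a)*.01]),C[n]);d=q[1]-q[0];nn=np.array([-d[1],d[0]])/np.linalg.norm(d)
            s=np.arange(-wd,wd+.01,.25);pr=np.array([map_coordinates(G[n][:,:,k],[q[0,1]+s*nn[1],q[0,0]+s*nn[0]],order=1) for k in range(3)])
            gr=np.abs(np.gradient(pr,axis=1)).sum(0);j=gr.argmax()
            if gr[j]>10 and 0<j<len(s)-1: M.append((ei,n,L,q[0]+s[j]*nn,nn))
    by={n:[m for m in M if m[1]==n] for n in C}
    def f(p):
        r=[]
        for n,ms in by.items():
            q=proj(n,W(p,[m[2] for m in ms]),C[n]);r+=[np.dot(q[i]-m[3],m[4]) for i,m in enumerate(ms)]
        # bores: centre of dark bore recessed ~ on face
        q=proj('scene',W(p,[(60,p[3]*1e3-34,100),(60,p[3]*1e3+34,100)]),C['scene'])
        return np.r_[r,2*(q-bore).ravel()]
    o=least_squares(f,p,loss='soft_l1',f_scale=.5);p=o.x
r=f(p);k=[m[0] for n in by for m in by[n]]
print(p.round(4),'rms',{e:(np.sum(np.array(k)==e),round(np.median(r[:len(k)][np.array(k)==e]),2)) for e in set(k)},'bore',(r[-4:]/2).round(2))
c,s=np.cos(p[2]),np.sin(p[2]);print('sockets',p[0]+c*.06-s*p[3],p[1]+s*.06+c*p[3])
E
python3 ref.py
```

```text
bores [[325.97 151.31]
 [352.95 148.54]]
[0.431  0.1339 0.1977 0.0685] rms {1: (np.int64(23), np.float64(-0.25)), 3: (np.int64(22), np.float64(-1.0)), 4: (np.int64(15), np.float64(0.75)), 5: (np.int64(7), np.float64(-0.5)), 6: (np.int64(23), np.float64(-0.25)), 7: (np.int64(23), np.float64(0.75))} bore [-0.09  0.05  0.08 -0.14]
sockets 0.4763509277066628 0.21292638679478013
```

```bash
python3 -m creep '[[255,0,-2,20,-0.003],[255,0,-2,45,-0.003],[255,0,-2,70,-0.003],[255,0,-2,90,-0.003],[255,0,-2,102,-0.003],[255,0,-2,108,-0.003],[255,0,-2,108,-0.003],[255,0,-2,108,-0.003],[255,0,-2,108,-0.003]]'; python3 - <<'E'
from h import *
so=np.array([.4764,.2129]);y=.197;c,s=np.cos(y),np.sin(y)
for _ in range(4):
  shift([*(so+np.array([c,s])*(.036)),.0915],y);a=save('scene','s4')
im=save('wrist','w4')
cv2.imwrite('pics/s4b.png',np.hstack([cv2.resize(a[92:192,242:375],(500,376),interpolation=cv2.INTER_CUBIC),cv2.resize(im[180:330,180:299],(298,376))])[:,:,::-1])
E
```

```text
t: 7.42
tool_pos: [0.5435, 0.2258, 0.0973]
tool_rot: [-3.126, -0.307, -0.005]
contact_force: [-0.0, 0.4, -3.7]
opening: 0.0073
t 7.42 shift [-32.4  -0.4   5.7] turn -0.0015 yaw now 0.1955 tilt [ 3.2e-03  9.0e-04 -1.0e+00] pos [0.5435 0.2258 0.0973] F [-0.02  0.44 -3.65] op 0.0073
t 7.47 shift [-32.4  -0.3   5.8] turn -0.0013 yaw now 0.1957 tilt [ 3.4e-03  9.0e-04 -1.0e+00] pos [0.5435 0.2259 0.0974] F [ 0.38  0.35 -4.92] op 0.0073
t 7.52 shift [-32.2  -0.3   5.6] turn -0.0013 yaw now 0.1957 tilt [ 3.1e-03  9.0e-04 -1.0e+00] pos [0.5434 0.2259 0.0972] F [ 0.26 -0.08 -3.94] op 0.007
t 7.57 shift [-32.   -0.3   5.4] turn -0.0012 yaw now 0.1958 tilt [ 2.7e-03  7.0e-04 -1.0e+00] pos [0.5432 0.2259 0.097 ] F [ 0.91 -0.38 -5.14] op 0.0072
```

View pics/s4b.png

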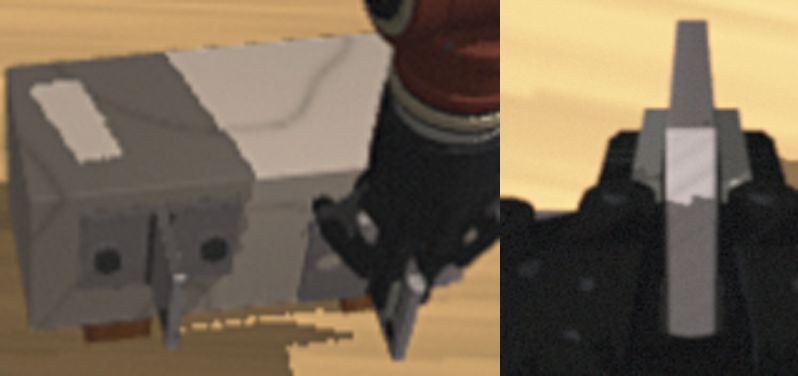

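```bash
python3 -m creep '[[255,-4,0,3,0],[255,-10,0,5,-0.001],[255,-17,0,5.5,-0.001],[255,-22,0,5.5,-0.001],[255,-24,0,5.5,-0.001],[255,-24,0,5.5,-0.001],[255,-24,0,5.5,-0.001],[255,-24,0,5.5,-0.001]]'; python3 - <<'E'
from h import *
y=.1957;c,s=np.cos(y),np.sin(y)
o=np.array([.5432-.036*c,.2259-.036*s,.0706])
for L in((60,0,0),(60,0,70),(6,-50,70),(6,-50,0),(6,-34,35)):
    L=np.array(L)/1e3;u=proj('scene',o+[c*L[0]-s*L[1],s*L[0]+c*L[1],L[2]])[0];print((L*1e3).round(),((u-[242,92])*500/133).round(0))
so=np.array([.4764,.2129]);y=.197;c,s=np.cos(y),np.sin(y)
shift([*(so+np.array([c,s])*(.036)),.0915],y);save('scene','s5');shift([*(so+np.array([c,s])*(.036)),.0915],y)
E
```

```text
t: 8.33
tool_pos: [0.5189, 0.221, 0.0901]
tool_rot: [-3.126, -0.309, -0.001]
contact_force: [0.7, -0.4, -4.9]
opening: 0.0066
[60.  0.  0.] [397. 359.]
[60.  0. 70.] [418. 288.]
[  6. -50.  70.] [314. 228.]
[  6. -50.   0.] [299. 301.]
[  6. -34.  35.] [331. 263.]
t 8.33 shift [-7.3 -0.3 -1.4] turn -0.0002 yaw now 0.1968 tilt [ 8.e-04  2.e-04 -1.e+00] pos [0.5189 0.221  0.0901] F [ 0.71 -0.38 -4.94] op 0.0066
t 8.38 shift [-7.3 -0.4 -1.4] turn -0.0002 yaw now 0.1968 tilt [ 6.e-04  1.e-04 -1.e+00] pos [0.5189 0.221  0.0901] F [-0.42 -0.38 -4.43] op 0.0073
```

The scene view agrees with the predicted held pose to about 1 px: fin tip seen at (398,358), predicted (397,359). Now the slow approach to contact.

```bash
python3 -m creep '[[255,-1,-0.3,-0.6,0],[255,-2,-0.3,-1.2,0],[255,-3,-0.3,-1.2,0],[255,-4,-0.3,-1.2,0],[255,-4.5,-0.3,-1.2,0],[255,-4.5,-0.3,-1.2,0],[255,-4.5,-0.3,-1.2,0]]'; python3 -m creep '[[255,-0.5,0,0,0],[255,-0.5,0,0,0],[255,-0.5,0,0,0]]'; python3 -m creep '[[255,-0.5,0,0,0],[255,-0.5,0,0,0],[255,-0.5,0,0,0]]';  python3 -m creep '[[255,-0.5,0,0,0],[255,-0.5,0,0,0],[255,-0.5,0,0,0]]'
```

```text
t: 8.97
tool_pos: [0.5141, 0.2204, 0.091]
tool_rot: [-3.126, -0.309, -0.0]
contact_force: [0.5, 0.7, -5.1]
opening: 0.0071
t: 9.22
tool_pos: [0.5136, 0.2203, 0.091]
tool_rot: [-3.126, -0.309, 0.0]
contact_force: [-0.1, -0.1, -4.7]
opening: 0.0069
t: 9.47
tool_pos: [0.5131, 0.2202, 0.091]
tool_rot: [3.126, 0.309, -0.0]
contact_force: [0.1, -0.1, -4.4]
opening: 0.0072
t: 9.72
tool_pos: [0.5126, 0.2201, 0.091]
tool_rot: [-3.126, -0.309, 0.0]
contact_force: [0.1, 0.3, -4.5]
opening: 0.0077
```

```bash
for i in 1; do python3 -m creep '[[255,-0.5,0,0,0],[255,-0.5,0,0,0],[255,-0.5,0,0,0]]'; python3 -m creep '[[255,-0.5,0,0,0],[255,-0.5,0,0,0],[255,-0.5,0,0,0]]';  python3 -m creep '[[255,-0.5,0,0,0],[255,-0.5,0,0,0],[255,-0.5,0,0,0]]'; done
```

```text
t: 9.97
tool_pos: [0.5121, 0.22, 0.091]
tool_rot: [3.126, 0.309, -0.0]
contact_force: [0.0, -0.4, -5.3]
opening: 0.0077
t: 10.22
tool_pos: [0.5116, 0.2199, 0.091]
tool_rot: [3.126, 0.309, -0.0]
contact_force: [-0.0, 0.3, -5.0]
opening: 0.0073
t: 10.47
tool_pos: [0.5112, 0.2198, 0.091]
tool_rot: [3.126, 0.309, 0.0]
contact_force: [0.7, -0.5, -5.3]
opening: 0.007
```

```bash
python3 -m creep '[[255,-0.5,0,0,0],[255,-0.5,0,0,0],[255,-0.5,0,0,0]]'; python3 -m creep '[[255,-0.5,0,0,0],[255,-0.5,0,0,0],[255,-0.5,0,0,0]]';  python3 -m creep '[[255,-0.5,0,0,0],[255,-0.5,0,0,0],[255,-0.5,0,0,0]]'
```

```text
t: 10.72
tool_pos: [0.5112, 0.2197, 0.0912]
tool_rot: [-3.126, -0.308, -0.002]
contact_force: [2.9, 0.7, -7.1]
opening: 0.0067
t: 10.97
tool_pos: [0.5113, 0.2198, 0.0912]
tool_rot: [-3.126, -0.308, -0.005]
contact_force: [5.8, 1.2, -8.3]
opening: 0.0072
t: 11.22
tool_pos: [0.5113, 0.2197, 0.0913]
tool_rot: [-3.126, -0.308, -0.007]
contact_force: [7.9, 1.1, -10.3]
opening: 0.0069
```

```bash
python3 -m creep '[[255,-0.4,0,0.3,0],[255,-0.4,0,0.6,0],[255,-0.4,0,0.6,0],[255,-0.4,0,0.6,0]]'; python3 - <<'E'
from h import *
so=np.array([.4764,.2129]);y=.197;c,s=np.cos(y),np.sin(y)
F=[]
for _ in range(4):
  shift([*(so+np.array([c,s])*(.0353)),.0915],y);a=save('scene','s6')
  F.append(ctrl.get_obs()['contact_force'])
print(np.mean(F,0),'normal',np.mean(F,0)@[c,s,0],'tang',np.mean(F,0)@[-s,c,0], ctrl.get_obs()['wrist_torque'])
P=[]
for L in((0,-34,0),(0,34,0),(6,-50,35),(6,-50,-35),(60,0,-35),(60,0,35),(6,50,-35)):
    L=np.array(L)/1e3;P.append([so[0]+c*L[0]-s*L[1],so[1]+s*L[0]+c*L[1],.1+L[2]])
print(((proj('scene',P)-[300,120])*8).round().tolist())
f=lambda f:cv2.resize(cv2.imread(f)[120:190,300:400],(800,560),interpolation=cv2.INTER_CUBIC)
x=f('pics/s6.png')
cv2.imwrite('pics/s6b.png',x)
E
```

```text
t: 11.55
tool_pos: [0.5113, 0.2197, 0.0913]
tool_rot: [-3.126, -0.308, -0.008]
contact_force: [8.4, 1.2, -8.5]
opening: 0.0071
t 11.55 shift [-0.3 -0.1 -0.2] turn -0.0005 yaw now 0.1965 tilt [ 0.0052  0.0012 -1.    ] pos [0.5113 0.2197 0.0913] F [ 8.38  1.19 -8.46] op 0.0071
t 11.60 shift [-0.3 -0.1 -0.2] turn -0.0004 yaw now 0.1966 tilt [ 0.0053  0.0012 -1.    ] pos [0.5114 0.2198 0.0913] F [ 8.22  1.3  -7.12] op 0.0071
t 11.65 shift [-0.3 -0.1 -0.2] turn -0.0004 yaw now 0.1966 tilt [ 0.0053  0.0012 -1.    ] pos [0.5114 0.2198 0.0913] F [ 7.78  2.24 -8.29] op 0.0069
t 11.70 shift [-0.3 -0.1 -0.2] turn -0.0005 yaw now 0.1965 tilt [ 0.0052  0.0012 -1.    ] pos [0.5113 0.2197 0.0913] F [ 8.33  1.73 -7.39] op 0.0072
[ 8.08544159  1.840754   -7.82238467] normal 8.289341932247261 tang 0.222601193555665 [ 0.19982303 -1.23086094 -0.07414092]
[[207.0, 251.0], [424.0, 227.0], [175.0, 192.0], [146.0, 347.0], [350.0, 466.0], [392.0, 314.0], [458.0, 312.0]]
```

View pics/s6b.png

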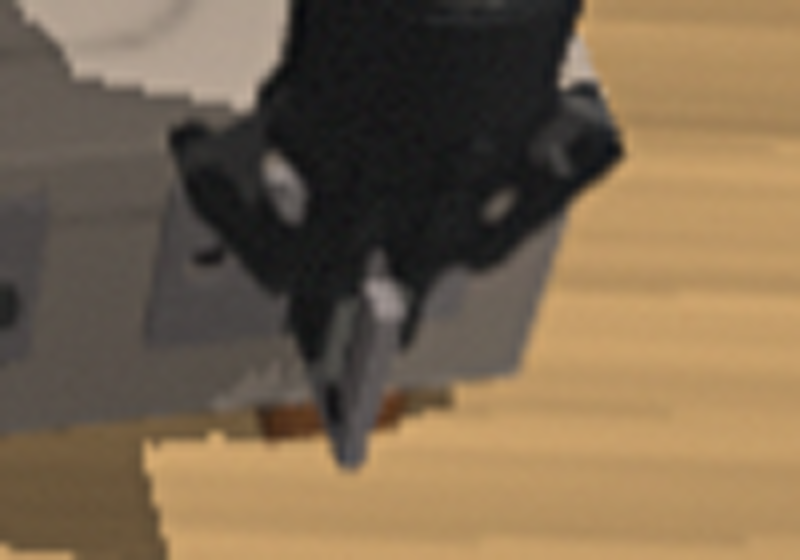

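The left hole, at crop (208,252), shows the dark bore centred sideways. The plate corner (146,345) and fin tip (350,467) are where a seated bracket should put them (146,347 and 350,466). I'll raise the push to 12 N and hold.

```bash
python3 -m creep '[[255,-0.2,0,0.1,0],[255,-0.4,0,0.2,0],[255,-0.6,0,0.3,0],[255,-0.8,0,0.3,0],[255,-0.8,0,0.3,0],[255,-0.8,0,0.3,0],[255,-0.8,0,0.3,0],[255,-0.8,0,0.3,0]]'; python3 - <<'E'
from h import *
y=.197;c,s=np.cos(y),np.sin(y);F=[]
for _ in range(8):
  ctrl.get_image('scene');F.append(ctrl.get_obs()['contact_force'])
F=np.array(F);print(F.mean(0),'normal',F@[c,s,0]);shift([.5113,.2197,.0915],y)
E
```

```text
t: 12.42
tool_pos: [0.5114, 0.2198, 0.0913]
tool_rot: [-3.125, -0.308, -0.012]
contact_force: [10.6, 2.7, -7.9]
opening: 0.0073
[10.17484076  2.28016433 -8.72685821] normal [10.50048033 10.97352276 10.18972016 10.82974647  9.69905612 10.43590993
 10.04168994 10.72454085]
t 12.82 shift [-0.1  0.  -0.2] turn -0.0005 yaw now 0.1965 tilt [ 0.0075  0.0018 -1.    ] pos [0.5114 0.2198 0.0914] F [10.4   2.67 -8.78] op 0.0071
```

```bash
python3 -m creep '[[255,-0.2,0,0.1,0],[255,-0.4,0,0.3,0],[255,-0.5,0,0.4,0],[255,-0.5,0,0.4,0],[255,-0.5,0,0.4,0],[255,-0.5,0,0.4,0],[255,-0.5,0,0.4,0],[255,-0.5,0,0.4,0],[255,-0.5,0,0.4,0],[255,-0.5,0,0.4,0],[255,-0.5,0,0.4,0],[255,-0.5,0,0.4,0]]'
for i in 1 2 3 4; do python3 -m creep '[[255,0,0,0,0],[255,0,0,0,0],[255,0,0,0,0],[255,0,0,0,0],[255,0,0,0,0],[255,0,0,0,0],[255,0,0,0,0],[255,0,0,0,0],[255,0,0,0,0],[255,0,0,0,0],[255,0,0,0,0],[255,0,0,0,0]]'; done
python3 - <<'E'
from h import *
y=.197;c,s=np.cos(y),np.sin(y);F=[]
for _ in range(8):
  a=ctrl.get_image('scene');F.append(ctrl.get_obs()['contact_force'])
F=np.array(F);print(F.mean(0),'normal',F@[c,s,0]);shift([.5113,.2197,.0915],y)
w=save('wrist','w7');t=save('top','t7')
r=lambda i:cv2.resize(i,(400,300),interpolation=cv2.INTER_CUBIC)
cv2.imwrite('pics/f7.png',np.vstack([np.hstack([r(a[120:190,300:393]),r(w)]),np.hstack([r(t[190:290,110:243]),r(a)])])[:,:,::-1])
E
```

```text
t: 13.82
tool_pos: [0.5115, 0.2198, 0.0914]
tool_rot: [-3.125, -0.308, -0.014]
contact_force: [11.3, 2.3, -8.6]
opening: 0.0072
t: 14.82
tool_pos: [0.5115, 0.2198, 0.0914]
tool_rot: [-3.125, -0.308, -0.014]
contact_force: [11.4, 1.9, -8.4]
opening: 0.0071
t: 15.82
tool_pos: [0.5115, 0.2198, 0.0914]
tool_rot: [-3.125, -0.308, -0.014]
contact_force: [11.0, 2.6, -8.5]
opening: 0.0074
t: 16.82
tool_pos: [0.5115, 0.2198, 0.0914]
tool_rot: [-3.125, -0.308, -0.014]
contact_force: [11.7, 2.4, -8.0]
opening: 0.0067
t: 17.82
tool_pos: [0.5115, 0.2198, 0.0914]
tool_rot: [-3.125, -0.308, -0.014]
contact_force: [10.9, 2.1, -7.2]
opening: 0.0071
[11.43992664  2.25817965 -8.00496578] normal [11.32007549 11.7067201  11.69678566 11.86602181 11.19624848 11.65768953
 12.26120033 11.58043545]
t 18.22 shift [-0.2  0.1 -0.1] turn -0.0005 yaw now 0.1965 tilt [ 0.0088  0.0021 -1.    ] pos [0.5115 0.2198 0.0914] F [11.43  1.88 -7.87] op 0.007
```

View pics/f7.png

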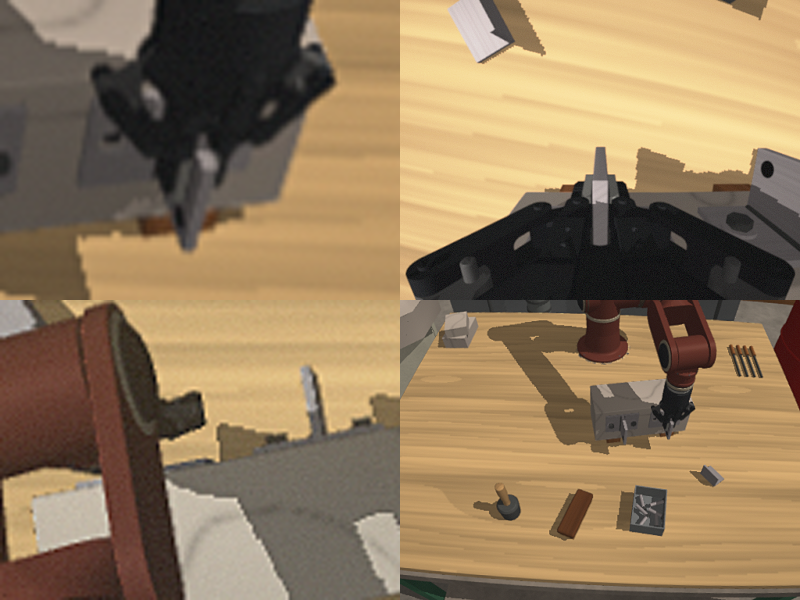

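The picture shows the bracket still against the face, with the bore visible in the left hole at crop (112,138) and everything else in its place. The push has stayed steady at about 11.7 N for over four seconds, so I'm handing in.

```bash
python3 -c "
from h import *
print(ctrl.finish_job()); o=ctrl.get_obs(); print(o['t'],o['contact_force'],o['tool_pos'])"
```

```text
the job is handed in; nothing more can be done
None
the job is handed in; nothing more can be done
```

I picked up the loose tee bracket by its fin, pressed it against the stone over the two empty sockets, and handed the job in still holding it there. The hand-in gives no verdict.

**Push:** the wrist sensor showed a steady normal push of about 11.7 N (readings 11.2 to 12.3) for more than four seconds. There was also about 3 N of vertical friction. In the readings taken on contact the push rose by only about 3 N per step.

**Position:** the height works out at about 64.9 mm against the wanted 65, taken from the tool height and the grip, and yaw agrees with the stone fit to 0.001 rad. In the scene picture taken at contact, the plate corner and fin tip were within about 1 px (1 mm or less) of where a seated bracket should put them. The bore shows through the left hole, centred sideways.

**Not checked or slightly off:**
- The gripper hid the right hole, so I could not see that one directly.
- The tool tilted about 0.009 rad under the push. The bracket's own tilt I infer only from it lying against the face.
- The edge fit of the stone left 0.5 to 1 px on some edges, which I did not chase further.

The last picture showed the mallet, brush, bolt box and angle in their places. The job took about 18 s of the 54 s allowed.

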